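# Unpack the work lamp and hang it on the bench hook

### The job

A new work lamp stands in the small carton on the bench. Swing both of the carton's top flaps open, well past upright so that they lean clearly outwards, and only then lift the lamp out by its carry handle and hang it by that handle on the hook of the steel stand, where it hangs still. Leave the flaps open and the other things on the bench as they are.

Things in the scene. Friction and masses are not known exactly. Their poses are not given: they have to be found in the camera images.
- carton: brown cardboard carton, open-topped but for two flaps, fixed to the bench; outside 138 (its x) x 158 (its y) x 130 high, walls and floor 4 thick. Origin: centre of its underside. Flaps are hinged on its +y and -y rims.
- carton_rim (a point): centre of the carton's mouth, at rim height 130; axes as the carton
- flap_left (a joint): opening angle of the flap hinged on the carton's +y rim: 0 closed flat, pi/2 upright, stop at 2.6 (leaning outwards). Starts half open and stays where it is left. The flap is 138 along the hinge, 68 from hinge to free edge, 4 thick; the hinge lies 77 from the carton's centre plane, 130 up.
- flap_right (a joint): the same for the flap hinged on the carton's -y rim
- flap_left_edge (a point): middle of the free edge of the left flap
- flap_right_edge (a point): middle of the free edge of the right flap
- lamp: battery work lamp, standing upright in the carton; grey body 52 (its x) x 112 (its y) x 48 high with a white lens on its -x face, black carry handle above: two uprights and a straight top bar, 120 high in all. Origin: centre of its underside. About 0.35 kg.
- lamp_handle (a point): middle of the underside of the handle's top bar (96 above the lamp's underside; axes as the lamp). The bar runs along y, is 16 thick (x), 24 tall (it reaches 24 above this point) and 104 long; the opening below it is 80 wide (y) and 48 high.
- hook_stand: steel stand with one upturned hook, fixed to the bench: base plate 130 x 120 x 12, a 16 mm post 52 behind the origin (+x), and a level round arm 10 thick running from the post to -x. Origin: on the bench below the middle of the arm.
- hook (a point): top of the hook's arm at its middle, 205 above the bench; axes as the stand. The arm runs from x = +46 (post; nothing is higher than the arm there) to x = -50, then turns up to its tip at x = -58, which stands 14 above the arm's top (16 at most); the free end points to -x.
- spool: copper wire spool, 60 diameter, 50 high, standing; a bystander, to be left alone. Origin: its underside's centre.
- driver: screwdriver lying on the bench; a bystander, to be left alone. Origin: its underside's centre.
- flux: small clear bottle with white cap, 44 diameter, 100 high; a bystander, to be left alone. Origin: its underside's centre.
- tin: steel tin, 70 diameter, 70 high; a bystander, to be left alone. Origin: its underside's centre.
- tape: roll of clear tape, 84 diameter, 22 high, lying flat; a bystander, to be left alone. Origin: its underside's centre.
- wrench: steel wrench lying on the bench; a bystander, to be left alone. Origin: its underside's centre.

How it is judged (in metres and radians):
On the way, in this order (a step that is already met when the one before it is completed fails the run):
1. both flaps swung open past upright, the lamp still in the carton (value of joint each of flap_left, flap_right above 1.7 rad and height (world z) of lamp below 0.03 m), for 0.2 s.
2. the lamp lifted clear of the carton (height (world z) of lamp above 0.14 m), for 0.1 s.
At the end, for the whole second after the job is handed in: Both flaps still over 1.6 rad open; the lamp hangs still on the hook by its handle: bar middle -50 to +40 mm along and within 35 mm across the arm's middle, underside -6 to +12 mm from the arm's top, tilt under 0.3 rad; no bystander moved over 30 mm (value of joint each of flap_left, flap_right above 1.6 rad and x of lamp_handle in the frame of hook between -0.05 and 0.04 m and y of lamp_handle in the frame of hook between -0.035 and 0.035 m and z of lamp_handle in the frame of hook between -0.006 and 0.012 m and angle between lamp's own z axis and vertical below 0.3 rad and contact force between lamp and hook_stand above 1 N and linear speed of lamp below 0.03 m/s and angular speed of lamp below 0.4 rad/s); the robot touches nothing.
It fails at once if a bystander is pushed away (over 30 mm) (distance of any of spool, driver, flux, tin, tape, wrench from where it was at the start of the episode above 0.03 m).
It fails at once if the spool, bottle or tin is knocked over (angle between any of spool, flux, tin's own z axis and vertical above 0.6 rad).
It also fails if it takes over 61 s, if anything falls off the work surface, if the arm or the gripper's body presses on something with over 40 N, if the wrist force passes 120 N, or if a joint passes its speed limit or range.

### The arm

A 6-joint arm with a two-finger parallel gripper is mounted at the origin on the work surface. World frame = base frame: x ahead of the robot, y to its left, z up, the work surface at z = 0. Lengths are in mm, angles in degrees, forces in N, time in s.
With the tool pointing down it reaches from about 300 to 850 mm from the base axis. Payload 4.2 kg.
Tool frame: the origin (TCP) lies midway between the tips of the shut fingers; the grasp point (between the pads) lies 19 mm behind it (env.grasp_offset is the distance from the TCP to the grasp point, in mm); z points along the fingers, y is the line along which they close (so a half turn about z gives the same grasp; the last joint's range is limited). The gripper opens to 91 mm and grips with 3 to 60 N. Pads are 32 mm wide; open, the fingers measure 118 mm over their backs; the gripper's body (76 mm by 178 mm) begins 60 mm behind the grasp point.
Start: joints at [-1.146, 18.312, 89.639, -0, 72.044, -1.146], TCP at [575.016, 0, 213.976] pointing down, gripper open.
Joint ranges: [-177.97, 177.97], [-48.28, 115.42], [12.27, 149.76], [-77.06, 257.06], [2.81, 150.46], [-146.56, 146.56]. Speed limits (degrees/s): [147.25, 147.25, 180, 180, 180, 180].

### API

Orientations are given as [roll, pitch, yaw] about the fixed x, y, z axes, in that order (R = Rz(yaw) Ry(pitch) Rx(roll)).
In Python, from workcell import env, optics gives the robot as it stands. The module is installed in compiled form; this text tells all that it offers.
- The arm moves only by the tool send_rows, never from a script. Its argument "targets" is a list that holds one entry, the list of rows, each a list of 7 numbers: the turn, a rotation vector about the world's x, y, z scaled (see below), then the shift along the world's x, y, z scaled (see below), then the closure, from -1 (fully open) to 1 (shut). In form: [[[rx, ry, rz, x, y, z, gripper], ...]]. A call has 1 to 12 rows; each row shifts and turns the commanded pose from where the row before left it; what a row does not reach is not made up. The controller multiplies each number of a shift by 0.2 m and each number of a turn by pi/2 rad. A row lasts 1/10 s, in which the tool goes at most 50 mm and 8.59 degrees, less where a joint would pass 70% of its speed; a pose out of reach is approached as far as the arm can. A call with a number of a shift or a turn outside -1 to 1 is refused whole. A call with a gripper value outside its range is refused whole. The fingers move at their own pace and stop on an object; "grip_force" is the grip in N (left out, the last holds). Time passes only in rows, so rows that do not move let the fingers close. It gives the time, the measured TCP pose, the force, the opening and the grip force at its end, in the units of the state.
- env.state(): the state, without advancing time (a new reading comes with each control period).
- optics.grab_frame(name): name is "scene" or "side" or "wrist"; returns (picture, depth): 400x640x3 uint8, red, green, blue; 400x640 float32, mm along the optical axis (not along the pixel's ray), 0 where there is no reading.
- optics.camera_info(name): a dict with "camera_matrix" (3x3 intrinsics, pixels), "R" (3x3) and "t" (3): a world point X has camera coordinates R X + t; the wrist camera has in their place "mount" (4x4, takes a point from camera to tool coordinates, whose origin is the TCP and whose axes are the flange's). Camera axes: x right, y down, z forward; pixel columns grow to the right and rows downward; lengths in mm; the calibration is good to about 2 mm. A picture is of the moment at which its call begins: read the wrist's pose just before it. camera_info takes no time and is no camera call.
- env.job_done(): hands the job in; it is judged then, once.
Trained networks look in the newest picture that a camera, given by its name, has taken for a name from the list of things; names that differ only in an ending like _2 or _b are one class to them, and where a whole thing is asked for, a point or a joint stands for the part that bears it (a point fixed in the world has none). Each returns a list of dicts, best first, with "conf" (0 to 1); they miss things now and then, are a little off and sometimes report something else, mostly with a low value. They report only what shows in the picture. A call takes as long as a camera call.
- optics.silhouettes(camera, name): "mask" (400x640 bool, what is visible of it) and "at" ([column, row] in pixels, amid what is visible of it).
- optics.place_of(camera, name): "at" ([column, row] in pixels: a listed point, or the origin of a listed thing).
The state is a dict: "time_s": time; "qpos": joint angles; "qvel": joint speeds; "effort": joint torques, N m; "ee_pos": TCP position; "ee_rot": TCP orientation; "force": force on the tool from outside, world axes, zero at the start; "torque": the same for the moment, N m; "gripper_width": finger opening in mm; "gripper_force": force on a finger pad.
Only numpy, scipy, OpenCV 4.12 (cv2) and the standard library are available. Lean on these libraries where they do the work, as an engineer would, in place of code of your own. Each camera call takes 0.05 s, during which the arm holds its last target. There are 200 camera calls.

## Working session

There is one attempt and no reset: what is moved stays moved. The work goes in short steps, Python scripts to look and compute and a tool call to move; the robot and the scene stay as the last step left them, time stands still between calls to the robot, and variables do not carry over. Pictures are saved under pics/ and viewed, at most 10 in all, crops included, and the job is handed in when it is done.

Besides the shell and the picture viewer there is one more tool, called after "Emit:" by a JSON object that holds its "method" and its "body". send_rows: Moves the arm, as the interface text tells. Its arguments: {"type":"object","properties":{"targets":{"type":"array"},"grip_force":{"type":"number"}},"required":["targets"]}

```bash
mkdir -p pics; cat > h.py <<'E'
import numpy as np, cv2
from workcell import env, optics
def deproj(cam,u,v,z):
    i=optics.camera_info(cam);K=np.array(i["camera_matrix"])
    p=np.stack([(u-K[0,2])/K[0,0]*z,(v-K[1,2])/K[1,1]*z,z],-1)
    return (p-np.array(i["t"]))@np.array(i["R"])
def cloud(cam,d):
    v,u=np.mgrid[:400,:640]; P=deproj(cam,u,v,d.astype(float)); P[d<=0]=np.nan; return P
E
python3 - <<'E'
from h import *
s=env.state();print(s["ee_pos"],s["ee_rot"],s["gripper_width"])
ims=[]
for c in("scene","side"):
    im,d=optics.grab_frame(c);cv2.imwrite(f"pics/{c}0.png",im[:,:,::-1])
    np.save(f"{c}0.npy",d);P=cloud(c,d)
    i=optics.camera_info(c);print(c,"campos",(-np.array(i["R"]).T@i["t"]).round())
    for n in["carton","carton_rim","flap_left_edge","flap_right_edge","lamp","lamp_handle","hook_stand","hook","spool","driver","flux","tin","tape","wrench"]:
        r=optics.place_of(c,n)
        for q in r[:2]:
            u,v=q["at"];ui,vi=int(np.clip(u,0,639)),int(np.clip(v,0,399));print(n,round(q["conf"],2),[round(u),round(v)],P[vi,ui].round())
print(env.state()["time_s"])
E
```

```text
[ 5.74507440e+02 -1.38574995e-02  2.13133388e+02] [-1.79901087e+02  4.03205084e-04  8.99977851e+01] 91.44240941396988
scene campos [ 873. -671. 1167.]
carton 0.89 [356, 172] [648. -23. 332.]
carton_rim 0.89 [360, 147] [556. 238. 124.]
carton_rim 0.23 [341, 220] [614.  -1.  46.]
flap_left_edge 0.82 [362, 121] [473. 469.   0.]
flap_right_edge 0.62 [353, 146] [561. 167. 195.]
lamp_handle 0.55 [356, 158] [626.  19. 327.]
hook_stand 0.68 [303, 282] [ 604. -224.    7.]
hook 0.64 [301, 254] [ 551. -143.   -1.]
spool 0.66 [340, 219] [612.  -4.  54.]
driver 0.69 [303, 214] [482.  -9.  -2.]
flux 0.5 [376, 116] [514. 502.  23.]
tin 0.8 [252, 368] [ 620. -506.   68.]
tape 0.94 [375, 240] [731.  11.   0.]
wrench 0.7 [190, 330] [ 400. -496.    6.]
side campos [ 263.  776. 1171.]
carton 0.85 [288, 304] [516. 298. 142.]
carton_rim 0.94 [282, 277] [584. 191.  51.]
flap_right_edge 0.56 [287, 242] [629.  49.  -2.]
flap_right_edge 0.16 [291, 295] [511. 288. 166.]
lamp 0.74 [287, 297] [522. 293. 158.]
lamp_handle 0.83 [287, 277] [549. 223. 122.]
hook 0.72 [323, 131] [543. -30. 393.]
spool 0.7 [300, 235] [594.  30.  25.]
driver 0.55 [341, 239] [479. -13.  -1.]
driver 0.31 [398, 136] [ 426. -499.    3.]
tin 0.57 [351, 126] [ 586. -466.   27.]
tape 0.85 [261, 222] [728.   6.  -0.]
wrench 0.63 [399, 134] [ 425. -510.    3.]
1.5
```

```bash
python3 - <<'E'
import cv2,numpy as np
a=cv2.imread("pics/scene0.png")[80:400,180:500];b=cv2.imread("pics/side0.png")[80:400,180:500]
cv2.imwrite("pics/v0.png",cv2.resize(np.hstack([a,b]),(800,400)))
E
```

```text
(no output)
```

View pics/v0.png

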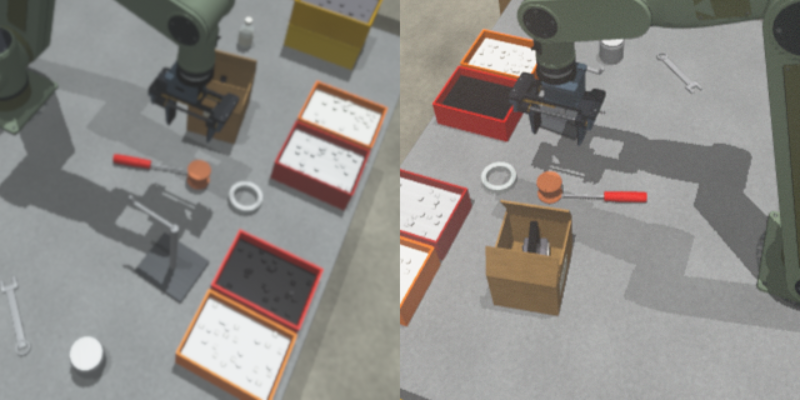

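The scene picture shows the carton behind the gripper (about 225,110) and the stand (about 170,250). The side picture shows the carton with both flaps half open (530,255) and the lamp handle inside. I'll retract the arm for a clear view.

Emit:
{"method": "send_rows", "body": {"targets": [[[0,0,0,-0.15,0,0.15,-1],[0,0,0,-0.15,0,0.15,-1],[0,0,0,-0.15,0,0.15,-1],[0,0,0,-0.15,0,0.15,-1],[0,0,0,-0.15,0,0.15,-1],[0,0,0,-0.1,0,0.15,-1],[0,0,0,0,0,0,-1]]]}}

```text
time_s: 2.2
ee_pos: [404.4, 0.0, 398.9]
ee_rot: [179.4, 0.0, 90.0]
force: [1.0, 0.0, 0.2]
gripper_width: 91.3
gripper_force: 0.0
```

```bash
python3 - <<'E'
from h import *
s=env.state();print(s["ee_pos"],s["ee_rot"],s["time_s"])
for c in("scene","side"):
    im,d=optics.grab_frame(c);cv2.imwrite(f"pics/{c}1.png",im[:,:,::-1])
    np.save(f"{c}1.npy",d);P=cloud(c,d)
    for n in["carton","carton_rim","flap_left_edge","flap_right_edge","lamp","lamp_handle","hook_stand","hook"]:
        r=optics.place_of(c,n)
        for q in r[:1]:
            u,v=q["at"]
            ui,vi=int(u),int(v)
            o=[]
            for z in (0,130,205): # ray at heights
                A=deproj(c,np.array([u,u]),np.array([v,v]),np.array([500.,1000.]));t=(z-A[0,2])/(A[1,2]-A[0,2]);o.append((A[0]+t*(A[1]-A[0]))[:2].round().tolist())
            print(n,round(q["conf"],2),[round(u),round(v)],P[vi,ui].round(),o)
a=cv2.imread("pics/scene1.png")[90:330,240:440];b=cv2.imread("pics/side1.png")[140:380,200:400]
cv2.imwrite("pics/v1.png",cv2.resize(np.hstack([a,b]),(800,480)))
print(env.state()["time_s"])
E
```

```text
[4.04367242e+02 8.82091746e-03 3.98879264e+02] [1.79433444e+02 1.38921223e-02 8.99989029e+01] 2.2
carton 0.92 [353, 175] [581. 144.  96.] [[557.0, 215.0], [592.0, 116.0], [612.0, 59.0]]
carton_rim 0.97 [358, 149] [576. 166. 190.] [[521.0, 331.0], [560.0, 219.0], [583.0, 155.0]]
flap_left_edge 0.93 [363, 122] [472. 471.  -3.] [[477.0, 468.0], [521.0, 341.0], [546.0, 268.0]]
flap_right_edge 0.7 [354, 148] [562. 168. 186.] [[505.0, 327.0], [546.0, 216.0], [569.0, 152.0]]
lamp_handle 0.5 [357, 155] [576. 164. 165.] [[530.0, 301.0], [568.0, 193.0], [590.0, 131.0]]
hook_stand 0.68 [303, 285] [ 610. -234.   12.] [[608.0, -229.0], [637.0, -279.0], [654.0, -307.0]]
hook 0.56 [301, 252] [ 601. -230.  204.] [[546.0, -138.0], [583.0, -197.0], [604.0, -231.0]]
carton 0.81 [286, 301] [521. 296. 146.] [[557.0, 229.0], [525.0, 290.0], [506.0, 325.0]]
carton_rim 0.98 [281, 277] [585. 187.  50.] [[598.0, 163.0], [561.0, 231.0], [540.0, 271.0]]
flap_left_edge 0.91 [276, 283] [550. 279. 189.] [[603.0, 185.0], [565.0, 251.0], [544.0, 289.0]]
flap_right_edge 0.55 [288, 245] [562. 178. 195.] [[620.0, 59.0], [580.0, 138.0], [558.0, 184.0]]
lamp 0.82 [290, 298] [512. 292. 159.] [[550.0, 218.0], [519.0, 280.0], [500.0, 315.0]]
lamp_handle 0.56 [285, 277] [554. 225. 122.] [[587.0, 160.0], [551.0, 229.0], [530.0, 268.0]]
hook_stand 0.96 [323, 176] [ 605. -219.   16.] [[610.0, -232.0], [571.0, -120.0], [549.0, -55.0]]
hook 0.9 [326, 132] [ 602. -227.  202.] [[669.0, -437.0], [624.0, -302.0], [598.0, -224.0]]
3.1
```

View pics/v1.png

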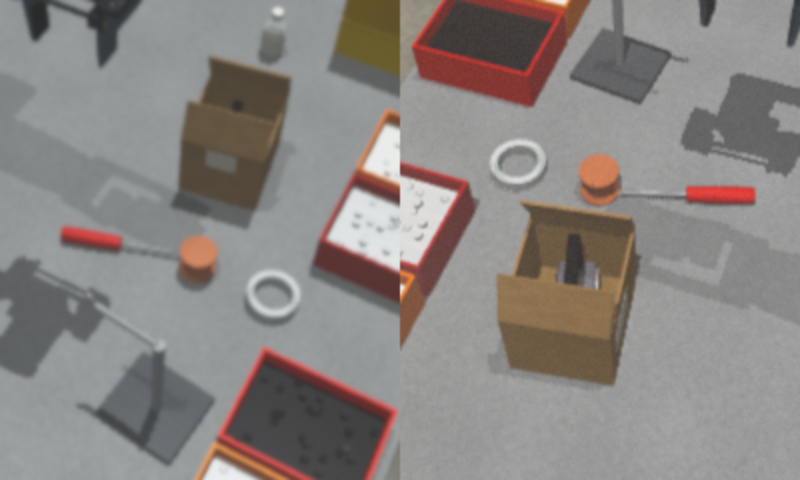

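Both flaps are half open: scene picture shows the right flap at (235,130), side picture the left flap at (555,290). The lamp bar shows between them (575,260), running roughly along y. Next I fit the yaws and view from above with the wrist camera.

Emit:
{"method": "send_rows", "body": {"targets": [[[0,0,0,0.13,0.19,0.05,-1],[0,0,0,0.13,0.19,0.05,-1],[0,0,0,0.13,0.19,0.05,-1],[0,0,0,0.13,0.19,0.05,-1],[0,0,0,0.13,0.19,0.05,-1],[0,0,0,0.13,0.15,0.05,-1],[0,0,0,0,0,0,-1]]]}}

```text
time_s: 3.8
ee_pos: [564.0, 223.8, 451.7]
ee_rot: [-179.9, -0.0, 90.2]
force: [0.0, -0.0, -0.7]
gripper_width: 90.9
gripper_force: 0.0
```

```bash
cat >> h.py <<'E'
from scipy.spatial.transform import Rotation as Ro
def wcloud(s,d):
    i=optics.camera_info("wrist");K=np.array(i["camera_matrix"]);M=np.array(i["mount"])
    v,u=np.mgrid[:400,:640];z=d.astype(float);p=np.stack([(u-K[0,2])/K[0,0]*z,(v-K[1,2])/K[1,1]*z,z],-1)
    p=p@M[:3,:3].T+M[:3,3];P=p@Ro.from_euler("xyz",s["ee_rot"],degrees=True).as_matrix().T+s["ee_pos"];P[d<=0]=np.nan;return P
def line(Q):
    vx,vy,x,y=cv2.fitLine(Q[:,:2].astype(np.float32),cv2.DIST_HUBER,0,.01,.01).ravel();return np.degrees(np.arctan2(vy,vx)).round(1),x.round(1),y.round(1)
E
python3 - <<'E'
from h import *
s=env.state();im,d=optics.grab_frame("wrist");cv2.imwrite("pics/w2.png",im[:,:,::-1]);np.save("w2.npy",d)
print(s["ee_pos"],s["ee_rot"],s["time_s"],np.array(optics.camera_info("wrist")["mount"]).round(2).tolist())
P=wcloud(s,d);np.save("w2P.npy",P)
for n in["carton_rim","flap_left_edge","flap_right_edge","lamp","lamp_handle"]:
    for q in optics.place_of("wrist",n)[:1]:
        u,v=map(int,q["at"]);print(n,round(q["conf"],2),u,v,P[v,u].round())
C={c:cloud(c,np.load(c+"1.npy")) for c in("scene","side")}
def box(P,x0,x1,y0,y1,z0,z1):
    Q=P.reshape(-1,3);Q=Q[~np.isnan(Q[:,0])];return Q[(Q>[x0,y0,z0]).all(1)&(Q<[x1,y1,z1]).all(1)]
for c,b in(("scene",(480,650,120,165,25,115)),("side",(480,650,280,330,25,115))):
    Q=box(C[c],*b);print(c,"wall",len(Q),line(Q),np.ptp(Q,0))
for c in C:
    Q=box(C[c],500,700,-300,-150,190,225);print(c,"arm",len(Q),line(Q),Q.min(0).round(),Q.max(0).round())
    Q=box(C[c],480,700,120,330,135,230);print(c,"flapz",Q.min(0),Q.max(0))
Q=box(P,480,640,130,330,100,150);Q=Q[np.hypot(Q[:,0]-558,Q[:,1]-228)<52]
print("bar",len(Q),line(Q),Q.min(0).round(),Q.max(0).round(),np.median(Q,0))
E
```

```text
[563.98844459 223.81080679 451.69859326] [-1.79945016e+02 -3.29160456e-02  9.02031062e+01] 3.8 [[-0.0, -0.96, -0.27, 77.88], [1.0, -0.0, -0.0, 0.48], [0.0, -0.27, 0.96, -169.92], [0.0, 0.0, 0.0, 1.0]]
carton_rim 0.79 316 163 [557. 228. 124.]
flap_left_edge 0.82 308 137 [541. 266.  50.]
flap_right_edge 0.74 318 203 [560. 150. 101.]
lamp 0.64 316 163 [557. 228. 124.]
lamp_handle 0.68 316 166 [557. 222. 123.]
scene wall 714 (np.float32(8.8), np.float32(569.8), np.float32(147.3)) [137.58106273  29.36662057  89.89152875]
side wall 830 (np.float32(8.6), np.float32(545.1), np.float32(305.8)) [130.54015922  23.63807174  89.77995386]
scene arm 203 (np.float32(-6.6), np.float32(606.3), np.float32(-228.7)) [ 546. -242.  191.] [ 666. -217.  219.]
scene flapz [480.0878727  133.34921678 135.08490324] [637.1912274  305.60319643 196.24922288]
side arm 148 (np.float32(-6.5), np.float32(598.5), np.float32(-221.0)) [ 542. -238.  190.] [ 662. -209.  219.]
side flapz [480.21180361 140.69512836 135.03261127] [630.81662394 316.26622353 197.98178587]
bar 526 (np.float32(-73.0), np.float32(556.7), np.float32(222.6)) [536. 177. 100.] [576. 266. 126.] [556.82239598 223.78431873 122.7328753 ]
```

View pics/w2.png

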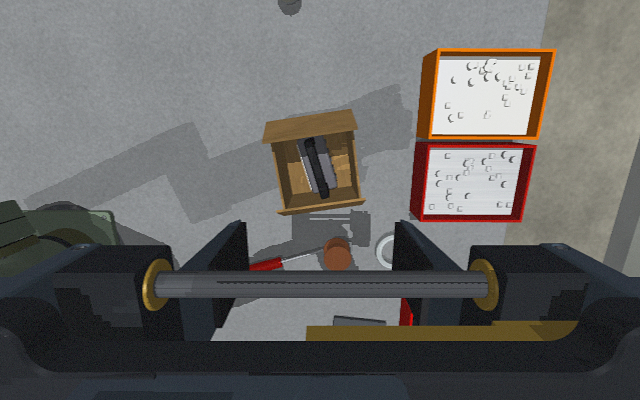

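The wrist view shows the carton centred near (316,163). Its yaw is about 8.7°, and the bar lies at about 17° with the lens on the left (-x). The flap edges are at (308,125) and (318,210). Now I lower the shut fingers between the flaps.

Emit:
{"method": "send_rows", "body": {"targets": [[[0,0,0.09,-0.03,0.01,-0.2,1],[0,0,0,0,0,-0.2,1],[0,0,0,0,0,-0.2,1],[0,0,0,0,0,-0.2,1],[0,0,0,0,0,-0.2,1],[0,0,0,0,0,-0.2,1],[0,0,0,0,0,-0.2,1],[0,0,0,0,0,-0.08,1],[0,0,0,0,0,0,1]]]}}

```text
time_s: 5.0
ee_pos: [552.8, 220.4, 155.8]
ee_rot: [-179.7, 0.1, 98.0]
force: [-1.5, 0.7, -0.0]
gripper_width: 22.1
gripper_force: 0.0
```

Emit:
{"method": "send_rows", "body": {"targets": [[[0,0,0,-0.015,0.1,0,1],[0,0,0,-0.015,0.1,0,1],[0,0,0,-0.015,0.1,0,1],[0,0,0,-0.015,0.1,0,1],[0,0,0,0,0.03,0,1],[0,0,0,0,0,0,1],[0,0,0,0,0,0,1]]]}}

```text
time_s: 5.7
ee_pos: [543.4, 307.4, 158.9]
ee_rot: [179.9, -0.0, 98.1]
force: [-0.7, -0.4, 0.5]
gripper_width: 0.5
gripper_force: 0.0
```

Emit:
{"method": "send_rows", "body": {"targets": [[[0,0,0,0.03,-0.2,0,1],[0,0,0,0.03,-0.2,0,1],[0,0,0,0.015,-0.1,0,1],[0,0,0,0.015,-0.1,0,1],[0,0,0,0.015,-0.1,0,1],[0,0,0,0.015,-0.1,0,1],[0,0,0,0,-0.03,0,1],[0,0,0,0,0,0,1],[0,0,0,0,0,0,1]]]}}

```text
time_s: 6.6
ee_pos: [567.0, 142.1, 158.2]
ee_rot: [180.0, -0.0, 98.1]
force: [0.6, -0.5, -1.1]
gripper_width: 0.3
gripper_force: 0.0
```

Emit:
{"method": "send_rows", "body": {"targets": [[[0,0,0,-0.02,0.2,0.02,1],[0,0,0,-0.02,0.2,0.05,0],[0,0,0,0,0,0.2,0],[0,0,0,0,0,0.2,0],[0,0,0,0,0,0.2,-0.2],[0,0,0.09,0,0,0.2,-0.2],[0,0,0,0,0,0,-0.2],[0,0,0,0,0,0,-0.2]]]}}

```text
time_s: 7.4
ee_pos: [558.9, 222.8, 332.6]
ee_rot: [179.9, -0.0, 106.2]
force: [-0.0, 0.1, -0.2]
gripper_width: 53.2
gripper_force: 0.0
```

```bash
python3 - <<'E'
from h import *
s=env.state();im,d=optics.grab_frame("wrist");cv2.imwrite("pics/w3.png",im[:,:,::-1])
print(s["ee_pos"],s["ee_rot"],s["time_s"],s["gripper_width"])
P=wcloud(s,d);np.save("w3P.npy",P)
for q in optics.place_of("wrist","lamp_handle")[:1]:
    u,v=map(int,q["at"]);print(round(q["conf"],2),u,v,P[v,u].round())
Q=P.reshape(-1,3);Q=Q[~np.isnan(Q[:,0])]
B=Q[(np.hypot(Q[:,0]-557,Q[:,1]-223)<62)&(Q[:,2]>112)&(Q[:,2]<127)]
print("bar",len(B),line(B),B.min(0).round(),B.max(0).round(),np.median(B,0),cv2.minAreaRect(B[:,:2].astype(np.float32)))
im,d=optics.grab_frame("side");cv2.imwrite("pics/s3.png",im[:,:,::-1])
S=cloud("side",d).reshape(-1,3)
for nm,Q in(("w",Q),("s",S)):
  r=(Q[:,:2]-[557.5,226.5]);yy=-.151*r[:,0]+.988*r[:,1];xx=.988*r[:,0]+.151*r[:,1]
  for sg in(1,-1):
    m=(abs(xx)<55)&(yy*sg>82)&(yy*sg<150)&(Q[:,2]>140)&(Q[:,2]<205)
    a=np.arctan2(Q[m,2]-130,-(yy[m]*sg-77));print(nm,sg,m.sum(),np.median(a) if m.any() else None,Q[m,2].max() if m.any() else None)
cv2.imwrite("pics/v3.png",np.hstack([cv2.imread("pics/w3.png")[:,120:520],im[:,100:500,::-1]]))
E
```

```text
[558.91370522 222.83911194 332.6339982 ] [ 1.79893537e+02 -1.11574338e-02  1.06216299e+02] 7.4 53.187212777326984
0.85 318 178 [556. 224. 123.]
bar 922 (np.float32(-73.1), np.float32(557.4), np.float32(217.9)) [536. 165. 113.] [579. 266. 126.] [556.99962599 219.57062789 122.89545096] ((557.6869506835938, 215.16796875), (15.69738483428955, 103.58757019042969), 16.3464412689209)
w 1 4113 2.2774046646385573 182.7387652971393
w -1 1955 2.364078271240522 170.56119283280995
s 1 365 2.3061869691636363 183.6932211460616
s -1 806 2.336484195853896 181.41746913812796
```

View pics/v3.png

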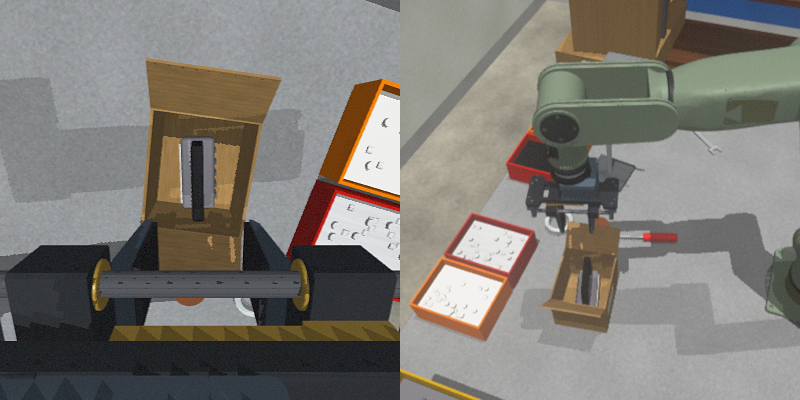

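Both flaps are open to about 2.3 rad. In the wrist view the bar is centred near (197,180), in line with the fingers, and the lamp is still in the carton. I'll descend and grasp it.

Emit:
{"method": "send_rows", "body": {"targets": [[[0,0,0,-0.007,-0.037,-0.2,-0.2],[0,0,0,0,0,-0.2,-0.2],[0,0,0,0,0,-0.2,-0.2],[0,0,0,0,0,-0.2,-0.2],[0,0,0,0,0,-0.2,-0.2],[0,0,0,0,0,-0.13,-0.2],[0,0,0,0,0,0,-0.2],[0,0,0,0,0,0,1],[0,0,0,0,0,0,1],[0,0,0,0,0,0,1],[0,0,0,0,0,0,1]]], "grip_force": 35}}

```text
time_s: 8.65
ee_pos: [558.3, 214.9, 107.4]
ee_rot: [179.8, -0.0, 106.2]
force: [0.3, -0.1, 0.7]
gripper_width: 25.4
gripper_force: 0.0
```

Emit:
{"method": "send_rows", "body": {"targets": [[[0,0,0,0,0,0.03,1],[0,0,0,0,0,0.07,1],[0,0,0,0,0,0.1,1],[0,0,0,0,0,0.15,1],[0,0,0,0,0,0.15,1],[0,0,0,0,0,0.15,1],[0,0,0,0,0,0.15,1],[0,0,0,0,0,0.15,1],[0,0,0,0,0,0.05,1],[0,0,0,0,0,0,1],[0,0,0,0,0,0,1]]]}}

```text
time_s: 9.75
ee_pos: [556.9, 214.3, 304.3]
ee_rot: [-179.8, 0.0, 106.2]
force: [0.3, -0.4, -3.4]
gripper_width: 15.8
gripper_force: 35.0
```

Emit:
{"method": "send_rows", "body": {"targets": [[[0,0,-0.02,-0.02,-0.1,0.1,1],[0,0,-0.02,-0.026,-0.18,0,1],[0,0,-0.02,-0.026,-0.18,0,1],[0,0,-0.02,-0.026,-0.18,0,1],[0,0,-0.02,-0.026,-0.18,0,1],[0,0,-0.02,-0.026,-0.18,0,1],[0,0,-0.02,-0.026,-0.18,0,1],[0,0,-0.02,-0.026,-0.18,0,1],[0,0,-0.02,-0.026,-0.18,0,1],[0,0,-0.02,-0.026,-0.18,0,1],[0,0,-0.03,-0.026,-0.18,0,1],[0,0,-0.025,-0.035,-0.18,0,1]]]}}

```text
time_s: 10.95
ee_pos: [493.5, -202.5, 323.6]
ee_rot: [-179.8, -0.1, 83.2]
force: [0.2, -0.5, -2.6]
gripper_width: 15.7
gripper_force: 35.0
```

Emit:
{"method": "send_rows", "body": {"targets": [[[0,0,0,0,-0.1,0,1],[0,0,0,0,-0.04,0,1],[0,0,0,0,0,0,1],[0,0,0,0,0,0,1]]]}}

```text
time_s: 11.35
ee_pos: [494.5, -228.3, 325.1]
ee_rot: [-179.9, -0.1, 83.3]
force: [-0.3, 0.6, -3.6]
gripper_width: 15.5
gripper_force: 35.0
```

```bash
python3 - <<'E'
from h import *
s=env.state();print(s["ee_pos"],s["ee_rot"],s["time_s"],s["force"])
T=[]
for c in("scene","side","wrist"):
    im,d=optics.grab_frame(c);T.append(im[:,:,::-1].copy())
    P=wcloud(s,d) if c=="wrist" else cloud(c,d)
    for n in["hook","lamp_handle","lamp"]:
        for q in optics.place_of(c,n)[:1]:
            u,v=map(int,q["at"]);print(c,n,round(q["conf"],2),u,v,P[v,u].round())
    for q in optics.silhouettes(c,"lamp")[:1]:
        Q=P[q["mask"]];Q=Q[~np.isnan(Q[:,0])];Q=Q[(abs(Q[:,0]-s["ee_pos"][0])<70)&(abs(Q[:,1]-s["ee_pos"][1])<80)]
        print("lamp pts",len(Q),np.percentile(Q,[2,50,98],axis=0).round().tolist())
    Q=P.reshape(-1,3);Q=Q[(Q[:,0]>535)&(Q[:,0]<690)&(Q[:,1]>-280)&(Q[:,1]<-180)&(Q[:,2]>185)&(Q[:,2]<230)]
    if len(Q)>10: print(c,"arm",len(Q),line(Q),Q.min(0).round(),Q.max(0).round(),"z med",np.median(Q[:,2]))
cv2.imwrite("pics/v4.png",cv2.resize(np.hstack([T[0][130:330,200:400],T[1][60:260,220:420],T[2][100:300,200:400]]),(798,266)))
E
```

```text
[ 494.50302123 -228.30396561  325.08510302] [-1.79905463e+02 -9.03142134e-02  8.32869402e+01] 11.35 [-0.25095577  0.57520686 -3.57725374]
scene hook 0.96 302 255 [ 555. -144.   -3.]
scene lamp_handle 0.79 260 209 [ 510. -248.  355.]
scene lamp 0.84 264 229 [ 510. -246.  263.]
lamp pts 1105 [[471.0, -286.0, 225.0], [501.0, -252.0, 261.0], [527.0, -187.0, 335.0]]
scene arm 210 (np.float32(-7.0), np.float32(608.2), np.float32(-229.2)) [ 547. -242.  186.] [ 666. -217.  219.] z med 202.5492457758661
side hook 0.86 323 132 [ 605. -219.  207.]
side lamp_handle 0.81 359 109 [ 497. -200.  337.]
side lamp 0.6 359 135 [ 487. -178.  267.]
lamp pts 951 [[463.0, -272.0, 221.0], [491.0, -192.0, 263.0], [522.0, -168.0, 336.0]]
side arm 157 (np.float32(-6.7), np.float32(603.2), np.float32(-220.9)) [ 542. -242.  185.] [ 663. -209.  219.] z med 201.93050819551917
wrist hook 0.85 428 179 [ 605. -223.  203.]
wrist lamp_handle 0.94 318 236 [ 495. -217.  335.]
wrist lamp 0.77 320 203 [ 498. -197.  335.]
lamp pts 7103 [[472.0, -273.0, 244.0], [497.0, -203.0, 315.0], [524.0, -172.0, 336.0]]
wrist arm 1170 (np.float32(-6.7), np.float32(605.7), np.float32(-223.9)) [ 544. -239.  186.] [ 665. -213.  218.] z med 202.08457138561576
```

View pics/v4.png

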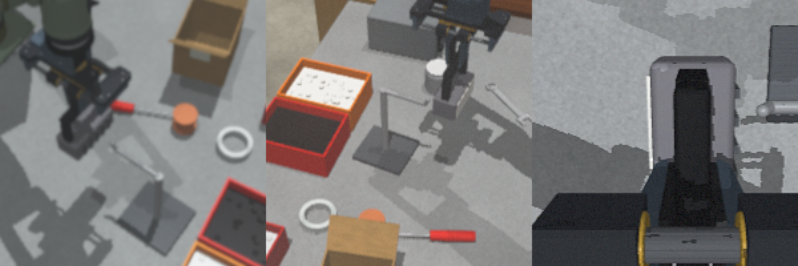

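All three views agree on the arm: it passes through (606,-224) at yaw -6.7°. The wrist view shows the lamp level in the grip and the hook arm's tip to its right (765,108). The bar's underside sits about 12 mm below the TCP. Next I line up, lower and thread the handle over the arm.

Emit:
{"method": "send_rows", "body": {"targets": [[[0,0,0,0,0.045,-0.1,1],[0,0,0,0,0.043,-0.15,1],[0,0,0,0,0,-0.12,1],[0,0,0,0,0,-0.05,1],[0,0,0,0,0,0,1],[0,0,0,0,0,0,1]]]}}

```text
time_s: 12.7
ee_pos: [495.3, -212.3, 243.1]
ee_rot: [179.9, 0.0, 83.2]
force: [0.9, -0.5, -2.5]
gripper_width: 15.6
gripper_force: 35.0
```

```bash
python3 - <<'E'
from h import *
s=env.state();print(s["ee_pos"],s["ee_rot"],s["time_s"],s["force"])
for c in("scene","side"):
    im,d=optics.grab_frame(c);P=cloud(c,d)
    for q in optics.silhouettes(c,"lamp")[:1]:
        Q=P[q["mask"]];Q=Q[~np.isnan(Q[:,0])];Q=Q[(abs(Q[:,0]-s["ee_pos"][0])<45)&(abs(Q[:,1]-s["ee_pos"][1])<80)]
        print(c,len(Q),np.percentile(Q,[1,50,99],axis=0).round().tolist())
        # edge rows: z histogram for bottom/top
        print(np.sort(Q[:,2])[[3,10,-10,-3]].round())
        u,v=q["at"];u,v=int(u),int(v)
        cv2.imwrite(f"pics/v5{c}.png",cv2.resize(im[v-50:v+50,u-50:u+50,::-1],(400,400)))
cv2.imwrite("pics/v5.png",np.hstack([cv2.imread("pics/v5scene.png"),cv2.imread("pics/v5side.png")]))
E
```

```text
[ 495.32329279 -212.27906063  243.05329136] [1.79884090e+02 3.50226769e-02 8.32361272e+01] 12.7 [ 0.85300159 -0.48175978 -2.48468648]
scene 968 [[469.0, -271.0, 138.0], [502.0, -237.0, 180.0], [529.0, -166.0, 255.0]]
[  1. 138. 255. 261.]
side 878 [[463.0, -268.0, 104.0], [491.0, -178.0, 180.0], [524.0, -151.0, 256.0]]
[ -2. 135. 255. 260.]
```

View pics/v5.png

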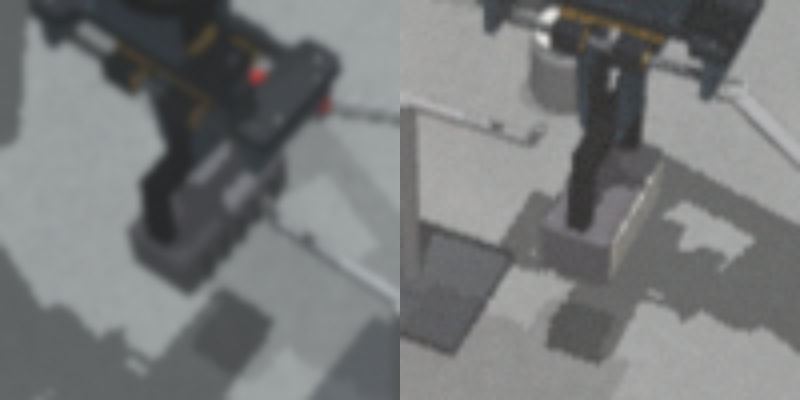

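The views show the lamp level, with its handle opening facing the hook tip. Its underside is about 231 mm up. I'll thread the arm now.

Emit:
{"method": "send_rows", "body": {"targets": [[[0,0,0,0.05,-0.006,0,1],[0,0,0,0.08,-0.009,0,1],[0,0,0,0.08,-0.009,0,1],[0,0,0,0.08,-0.009,0,1],[0,0,0,0.08,-0.009,0,1],[0,0,0,0.08,-0.009,0,1],[0,0,0,0.08,-0.009,0,1],[0,0,0,0,0,0,1],[0,0,0,0,0,0,1]]]}}

```text
time_s: 13.8
ee_pos: [600.6, -223.7, 241.6]
ee_rot: [-179.9, -0.0, 83.3]
force: [-0.4, -1.1, -3.2]
gripper_width: 15.6
gripper_force: 35.0
```

Emit:
{"method": "send_rows", "body": {"targets": [[[0,0,0,0,0,-0.05,1],[0,0,0,0,0,-0.04,1],[0,0,0,0,0,-0.02,1],[0,0,0,0,0,0,1],[0,0,0,0,0,0,1]]]}}

```text
time_s: 14.3
ee_pos: [600.5, -223.8, 220.0]
ee_rot: [180.0, -0.0, 83.2]
force: [-0.2, -0.4, -1.8]
gripper_width: 15.7
gripper_force: 35.0
```

Emit:
{"method": "send_rows", "body": {"targets": [[[0,0,0,0,0,-0.01,1],[0,0,0,0,0,-0.005,1],[0,0,0,0,0,0,1],[0,0,0,0,0,0,1]]]}}

```text
time_s: 14.7
ee_pos: [600.9, -224.0, 218.4]
ee_rot: [179.9, 0.0, 83.2]
force: [-1.8, 0.2, 6.7]
gripper_width: 15.6
gripper_force: 35.0
```

Force has gone up to +6.7 N, so the bar rests on the arm. I'll open part way so the fingers stay clear of the tip, let it settle, then rise.

Emit:
{"method": "send_rows", "body": {"targets": [[[0,0,0,0,0,0,0.5],[0,0,0,0,0,0,0.3],[0,0,0,0,0,0,0.2],[0,0,0,0,0,0,0.2],[0,0,0,0,0,0,0.2],[0,0,0,0,0,0.03,0.2],[0,0,0,0,0,0.05,0.2],[0,0,0,0,0,0.1,0.2],[0,0,0,0,0,0.2,0.2],[0,0,0,0,0,0.2,0.2],[0,0,0,0,0,0.2,0.2],[0,0,0,0,0,0,0.2]]]}}

```text
time_s: 15.9
ee_pos: [602.3, -224.4, 381.0]
ee_rot: [179.2, 0.2, 83.3]
force: [-0.2, -0.7, 0.4]
gripper_width: 36.5
gripper_force: 0.0
```

```bash
python3 - <<'E'
from h import *
s=env.state();print(s["ee_pos"],s["time_s"],s["force"],s["gripper_width"])
T=[]
for k in(0,1):
  for c in("scene","side"):
    im,d=optics.grab_frame(c);P=cloud(c,d)
    for q in optics.silhouettes(c,"lamp")[:1]:
        Q=P[q["mask"]];Q=Q[~np.isnan(Q[:,0])];print(c,np.percentile(Q,[2,50,98],axis=0).round(1).tolist())
    if k:
        u,v=(303,240) if c=="scene" else (325,155)
        T.append(cv2.resize(im[v-60:v+60,u-60:u+60,::-1],(400,400)))
im,d=optics.grab_frame("side");P=cloud("side",d).reshape(-1,3)
r=(P[:,:2]-[557.5,226.5]);yy=-.151*r[:,0]+.988*r[:,1];xx=.988*r[:,0]+.151*r[:,1]
for sg in(1,-1):
    m=(abs(xx)<55)&(yy*sg>82)&(yy*sg<150)&(P[:,2]>140)&(P[:,2]<205);print(sg,m.sum(),np.median(np.arctan2(P[m,2]-130,-(yy[m]*sg-77))))
cv2.imwrite("pics/v6.png",np.hstack(T))
E
```

```text
[ 602.26908062 -224.42514652  381.01239569] 15.9 [-0.169102   -0.67698874  0.44969116] 36.51030497503233
scene [[574.7, -283.5, 0.2], [608.0, -238.2, 156.7], [633.8, -165.1, 229.7]]
side [[504.7, 96.8, 127.6], [569.0, 127.1, 153.4], [636.1, 155.1, 177.0]]
scene [[576.3, -283.3, 117.4], [608.0, -240.2, 156.9], [632.3, -176.8, 229.7]]
side [[473.4, 299.8, 131.3], [537.3, 329.8, 161.5], [602.2, 355.0, 182.9]]
1 361 2.3061741944998784
-1 853 2.331791407762386
```

View pics/v6.png

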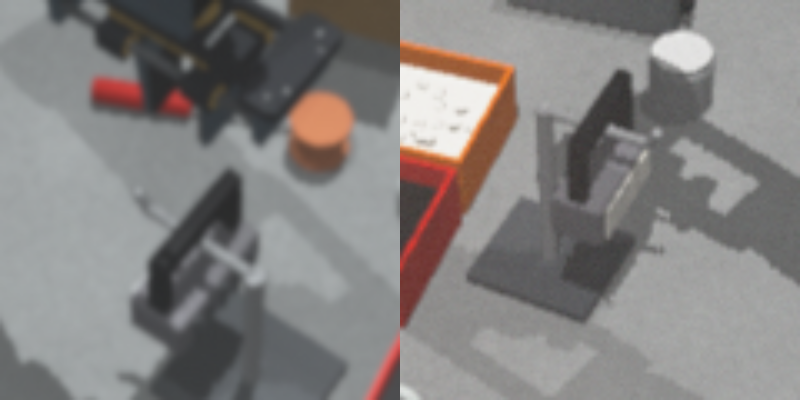

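The lamp hangs on the arm by its bar (scene 195,235; side 600,140), the gripper is clear, and the flaps read 2.3 rad. I'll let it settle and hand in.

Emit:
{"method": "send_rows", "body": {"targets": [[[0,0,0,0,0,0,0.2],[0,0,0,0,0,0,0.2],[0,0,0,0,0,0,0.2],[0,0,0,0,0,0,0.2],[0,0,0,0,0,0,0.2],[0,0,0,0,0,0,0.2],[0,0,0,0,0,0,0.2],[0,0,0,0,0,0,0.2],[0,0,0,0,0,0,0.2],[0,0,0,0,0,0,0.2],[0,0,0,0,0,0,0.2],[0,0,0,0,0,0,0.2]]]}}

```text
time_s: 17.55
ee_pos: [600.6, -223.8, 373.0]
ee_rot: [180.0, -0.0, 83.2]
force: [0.0, -0.8, -0.5]
gripper_width: 36.6
gripper_force: 0.0
```

Emit:
{"method": "send_rows", "body": {"targets": [[[0,0,0,0,0,0,0.2],[0,0,0,0,0,0,0.2],[0,0,0,0,0,0,0.2],[0,0,0,0,0,0,0.2],[0,0,0,0,0,0,0.2],[0,0,0,0,0,0,0.2],[0,0,0,0,0,0,0.2],[0,0,0,0,0,0,0.2],[0,0,0,0,0,0,0.2],[0,0,0,0,0,0,0.2],[0,0,0,0,0,0,0.2],[0,0,0,0,0,0,0.2]]]}}

```text
time_s: 18.75
ee_pos: [600.6, -223.8, 373.0]
ee_rot: [180.0, 0.0, 83.3]
force: [-0.6, -0.1, 0.0]
gripper_width: 36.1
gripper_force: 0.0
```

```bash
python3 - <<'E'
from h import *
A=[]
for k in range(5):
    im,d=optics.grab_frame("scene");P=cloud("scene",d);A.append(im.astype(int))
    q=optics.silhouettes("scene","lamp")
    if q:
        Q=P[q[0]["mask"]];Q=Q[~np.isnan(Q[:,0])&(Q[:,2]>100)] if 0 else Q[(Q[:,2]>100)];print(np.percentile(Q,[2,50,98],axis=0).round(1).tolist())
        m=Q[Q[:,2]>218];print("bar",np.median(m,0).round(1),line(m))
    if k: print("diff",np.abs(A[k]-A[0])[180:300,243:363].mean().round(2),np.abs(A[k]-A[0])[330:390,450:].mean().round(2))
print(env.job_done())
E
```

```text
[[576.1, -283.3, 119.1], [608.0, -242.5, 156.7], [630.8, -177.6, 230.0]]
bar [ 603.7 -231.   226.9] (np.float32(83.1), np.float32(603.9), np.float32(-228.5))
[[576.3, -283.2, 117.7], [608.1, -241.7, 156.9], [631.9, -176.6, 230.0]]
bar [ 603.6 -228.7  226.8] (np.float32(83.0), np.float32(603.6), np.float32(-228.1))
diff 0.33 0.3
[[577.1, -283.3, 121.2], [608.2, -240.5, 157.1], [632.5, -177.7, 229.8]]
bar [ 603.4 -229.6  226.9] (np.float32(83.6), np.float32(603.2), np.float32(-228.8))
diff 0.33 0.3
[[576.4, -283.5, 118.9], [607.4, -244.9, 157.2], [630.6, -180.7, 229.8]]
bar [ 603.8 -228.5  226.9] (np.float32(84.1), np.float32(604.2), np.float32(-229.2))
diff 0.33 0.29
[[576.4, -283.2, 119.1], [608.1, -241.4, 157.0], [632.2, -177.1, 230.1]]
bar [ 603.5 -230.7  226.8] (np.float32(82.8), np.float32(603.7), np.float32(-228.5))
diff 0.33 0.3
the job is handed in; nothing more can be done
None
```

I handed the job in at about 19 s: the lamp hangs still by its handle near the middle of the hook arm, both flaps are open to about 2.3 rad, and the gripper is clear; no verdict came back, and I did not re-measure the bystanders.

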